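Load an index table and step it to the pointer with its ratchet lever

ROBOT

A 6-joint arm with a two-finger parallel gripper is mounted at the origin on a cart in front of the work surface, level with it; the furniture and walls round the work are solid. World frame = base frame: x ahead of the robot, y to its left, z up, the work surface at z = 0. Lengths are in m, angles in rad, forces in N, time in s.
With the tool pointing down it reaches from about 0.3 to 0.775 m from the base axis. Payload 14.6 kg.
Tool frame: the origin (TCP) lies at the very end of the fingers, on their centre line; the grasp point (between the pads) lies 19 mm behind it (ctrl.grasp_offset is the distance from the TCP to the grasp point, in m); x points along the fingers, y is the direction in which the jaws open and shut, and the axes are right-handed (so a half turn about x gives the same grasp; the last joint's range is limited). The gripper opens to 94 mm and grips with 3 to 60 N. Pads are 16 mm wide; open, the fingers measure 119 mm over their backs; the gripper's body (75 mm by 177 mm) begins 78 mm behind the grasp point.
Start: joints at [1.096, 0.3, 1.521, -0, 1.321, -0.067], TCP at [0.218, 0.505, 0.205] pointing down, gripper open.
Joint ranges: [-3.03, 3.03], [-0.79, 2.21], [0.23, 2.52], [-1.04, 4.18], [0, 3.07], [-2.55, 2.55]. Speed limits (rad/s): [2.22, 2.22, 2.57, 3.14, 3.14, 3.14].

INTERFACE

Orientations are given as [roll, pitch, yaw] about the fixed x, y, z axes, in that order (R = Rz(yaw) Ry(pitch) Rx(roll)).
In Python, from station import ctrl gives the robot as it stands. The module is installed in compiled form; this text tells all that it offers.
- The arm moves only by the tool send_rows, never from a script. Its argument "rows" is a list that holds one entry, the list of rows, each a list of 4 numbers: the shift along the world's x, y, z in mm, then the turn about the world's z in rad. A call has 1 to 12 rows; each row shifts and turns the commanded pose from where the row before left it; what a row does not reach is not made up. A row lasts 1/10 s, in which the tool goes at most 50 mm and 8.59 degrees, less where a joint would pass 70% of its speed; a pose out of reach is approached as far as the arm can. A call is refused whole if a number of a shift passes 50 or a number of a turn 0.15, either way. A call with a gripper value outside its range is refused whole. "grip" is the gripper's target within -1 to 1 (shut at 1, half-way at 0, fully open at -1), set as the call begins (left out, the last holds). The fingers move at their own pace and stop on an object; "newtons" is the grip in N (left out, the last holds). Time passes only in rows, so rows that do not move let the fingers close. It gives the time, the measured TCP pose, the force and the opening at its end, in the units of the state.
- ctrl.get_obs(): the state, without advancing time (a new reading comes with each control period).
- ctrl.camera(name): name is "side" or "top"; returns (picture, depth): 480x640x3 uint8, red, green, blue; 480x640 float32, m along the optical axis (not along the pixel's ray), 0 where there is no reading.
- ctrl.camera_params(name): a dict with "vertical_fov" (degrees; the focal length in pixels is half the picture's height over the tangent of half this angle, whatever the lens; pixels are square), "cx", "cy" (the principal point, pixels), "cam_to_world" (4x4, takes a point from camera to world coordinates). Camera axes: x right, y up, looking along -z (the intrinsics and any distortion apply to the point x, -y, -z); pixel columns grow to the right and rows downward; lengths in m; the calibration is good to about 2 mm. A picture is of the moment at which its call begins. camera_params takes no time and is no camera call.
- ctrl.hand_in(): hands the job in, once; it reports no verdict.
The state is a dict: "time_s": time; "qpos": joint angles; "joint_vel": joint speeds; "tau": joint torques, N m; "ee_pos": TCP position; "eef_rot": TCP orientation; "force": force on the tool from outside, world axes, zero at the start; "moment": the same for the moment, N m; "grip_width": finger opening in m.
Only numpy, scipy, OpenCV 4.12 (cv2) and the standard library are available. Lean on these libraries where they do the work, as an engineer would, in place of code of your own. Each camera call takes 0.05 s, during which the arm holds its last target.

TASK

Of the two loose board carriers on the bench, put the one whose orange slide is pulled out into the empty nest of the index table, slide pointing outward, and let go; leave the other carrier where it is. Then work the red lever in full strokes, letting it come all the way back each time, until that nest stands at the yellow pointer; turn the table only by the lever and do not go past the pointer, for the ratchet cannot go back. There push the carrier's slide fully home.

Things in the scene. Friction and masses are not known exactly. Their poses are not given: they have to be found in the camera images.
- indexer: round grey base of the index table, 320 mm across, 10 mm thick, fixed; origin under its centre, on the bench, which is also the axis of table and lever; its -x axis points to the yellow pointer. On it turns an aluminium disc 236 mm across, top 46 mm above the bench, over a steel saw-tooth wheel 266 mm across with 20 teeth. The disc has four nests 90 degrees apart; three are taken by carriers fixed to the disc, one is empty.
- pointer (a point): tip of the yellow pointer, at the disc's edge on the robot's side, 143 mm from the axis; it is 44.5 mm above the bench and fixed to the base
- nest (a point): centre of the empty nest's floor on the disc, 78 mm from the axis; x points inward to the axis, z up: a loaded carrier has its origin and axes here (slide outward). Four corner guides 15 mm high stand 67 mm apart across, flared to 77 mm at the top (each 12 mm long, 50 and 106 mm from the axis; fingers pass between); an inner stop 12 mm high has its face 44 mm from here; outer end open
- index_table (a joint): turn of the table in rad, growing counter-clockwise from above; 0 when the empty nest stands at the pointer. Starts between about -1.6 and -1.0. One full lever stroke advances it one tooth, 0.314 rad (the first stroke may give between about 0.1 and 0.42), and full strokes end at whole multiples of 0.314. A friction drag of 0.5 N m and a holding pawl keep it there (backlash up to 0.05 rad).
- index_lever (a joint): swing of the ratchet lever in rad: 0 at rest, 0.42 at the end stop of a full stroke, counter-clockwise from above (the handle, on the right of the table, moves away from the robot). A spring brings it back when let go. The table moves only in the later part of the stroke (after 0.1 rad once in step); the lever must come back below 0.05 to catch the next tooth.
- handle (a point): centre of the top of the lever's red upright grip, a cylinder 24 mm thick; the grip reaches from 35 to 100 mm above the bench and stands 192 mm from the table's axis. A stroke takes about 10 N there.
- carrier_a: blue open-topped board carrier with a green circuit board in it, body 80 x 58 x 34 mm (x, y, z; highest board part at 40 mm), about 0.3 kg; origin at the centre of its underside, z up. Its slide comes out of the -x end: a steel strip with an orange end plate 44 mm wide, 20 mm high, 6 mm thick, its middle 16 mm above the carrier's underside. Grip it across the 58 mm width. 
- carrier_b: blue open-topped board carrier with a green circuit board in it, body 80 x 58 x 34 mm (x, y, z; highest board part at 40 mm), about 0.3 kg; origin at the centre of its underside, z up. Its slide comes out of the -x end: a steel strip with an orange end plate 44 mm wide, 20 mm high, 6 mm thick, its middle 16 mm above the carrier's underside. Grip it across the 58 mm width. 
- carrier_a_slide (a joint): position of carrier_a's slide in m: 0 pushed fully home, 0.022 pulled right out; friction 1.5 N
- carrier_b_slide (a joint): position of carrier_b's slide in m: 0 pushed fully home, 0.022 pulled right out; friction 1.5 N
- carrier_a_tab (a point): middle of the outer face of the orange end plate of carrier_a's slide
- carrier_b_tab (a point): middle of the outer face of the orange end plate of carrier_b's slide

How it is judged:
By the outcome, as a careful person would: the job done as asked, in the order asked, and still so for the second after the job is handed in, with the robot touching nothing.
It also fails if it takes over 72 s, if anything falls off the work surface, if the arm or the gripper's body presses on something with over 40 N, if the wrist force passes 120 N, or if a joint passes its speed limit or range.

## Working session

There is one attempt and no reset: what is moved stays moved. The work goes in short steps, Python scripts to look and compute and a tool call to move; the robot and the scene stay as the last step left them, time stands still between calls to the robot, and variables do not carry over. Pictures are saved under pics/ and viewed, and the job is handed in when it is done.

Besides the shell and the picture viewer there is one more tool, called as name(argument=value, ...) on one line, values as JSON. send_rows: Moves the arm, as the interface text tells. Its arguments: {"type":"object","properties":{"rows":{"type":"array"},"grip":{"type":"number"},"newtons":{"type":"number"}},"required":["rows"]}

```bash
mkdir -p pics; ls
cat > h.py <<'E'
import numpy as np, cv2
from station import ctrl
def cam(n):
    p,d=ctrl.camera(n); return p,d,ctrl.camera_params(n)
def f(P): return 240/np.tan(np.radians(P['vertical_fov'])/2)
def ray(P,u,v):
    F=f(P);T=np.array(P['cam_to_world']);d=T[:3,:3]@np.array([(u-P['cx'])/F,-(v-P['cy'])/F,-1.])
    return T[:3,3],d
def onz(P,u,v,z):
    o,d=ray(P,u,v); return o+d*(z-o[2])/d[2]
def cloud(P,D):
    v,u=np.mgrid[0:480,0:640];F=f(P);T=np.array(P['cam_to_world'])
    c=np.stack([(u-P['cx'])/F*D,-(v-P['cy'])/F*D,-D],-1)
    return c@T[:3,:3].T+T[:3,3]
E
python3 - <<'E'
from h import *
for n in('top','side'):
    p,d,P=cam(n); cv2.imwrite(f'pics/{n}0.png',p[:,:,::-1]); np.savez(f'{n}0.npz',p=p,d=d)
    print(n,P)
print(ctrl.get_obs())
E
```

```text
pics
top {'vertical_fov': 43.27486909607564, 'cx': 310.935656098934, 'cy': 238.46068700731192, 'cam_to_world': array([[ 0.00722141,  0.99312639, -0.11682391,  0.37519092],
       [-0.99980484,  0.00502241, -0.01910665, -0.10709077],
       [-0.01838858,  0.11693909,  0.99296884,  1.17024299],
       [ 0.        ,  0.        ,  0.        ,  1.        ]])}
side {'vertical_fov': 57.84926786418512, 'cx': 322.469331093324, 'cy': 239.53706972154978, 'cam_to_world': array([[-0.9483022 ,  0.21628249, -0.23226024,  0.3125664 ],
       [-0.31728304, -0.62907155,  0.70964812,  0.49712657],
       [ 0.00737616,  0.74665311,  0.6651727 ,  0.66480021],
       [ 0.        ,  0.        ,  0.        ,  1.        ]])}
{'time_s': 0.1, 'qpos': array([ 1.09637719e+00,  3.00418932e-01,  1.52151620e+00,  4.93962799e-06,
        1.32070679e+00, -6.65660198e-02]), 'joint_vel': array([-0.00065375, -0.003079  , -0.00229964, -0.00050253, -0.00384006,
       -0.00026114]), 'tau': array([ 1.65428177e-03, -5.32648873e+01, -3.53277147e+01,  7.09788501e-02,
        2.35775043e-02, -6.09687959e-05]), 'ee_pos': array([0.21802764, 0.50468162, 0.20494239]), 'eef_rot': array([-1.64192235,  1.56974705, -2.04977669]), 'force': array([-0.30125925,  1.22515667, -0.01435831]), 'moment': array([ 0.05526976,  0.04747303, -0.03300201]), 'grip_width': 0.09382400094722787}
```

View pics/top0.png

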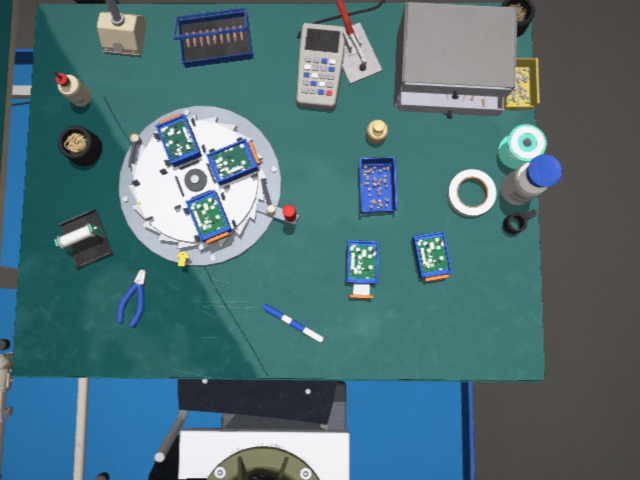

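View pics/side0.png

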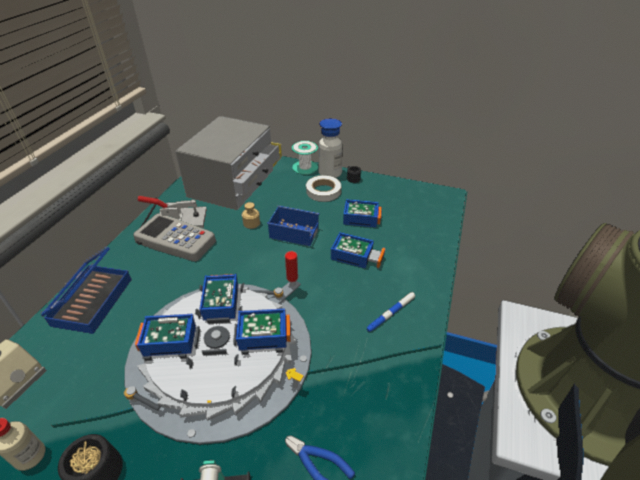

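Top view: carrier with its slide out is at about (363,262), plate toward the robot (363,297). The other carrier is at (433,255). The disc is centred at about (197,180), the pointer is at (182,260), the red handle is at (289,213), and the empty nest is at about (155,200).

Run:
```python
import numpy as np, cv2
t=np.load('top0.npz')['p'];s=np.load('side0.npz')['p']
a=cv2.resize(t[95:275,110:310],(800,720),interpolation=cv2.INTER_CUBIC)[:, :]
cv2.imwrite('pics/c1.png',cv2.resize(t[95:275,110:310],(660,594),interpolation=cv2.INTER_CUBIC)[:,:,::-1])
cv2.imwrite('pics/c2.png',cv2.resize(t[225:315,330:465],(780,520),interpolation=cv2.INTER_CUBIC)[:,:,::-1])
```

```text
(no output)
```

View pics/c1.png

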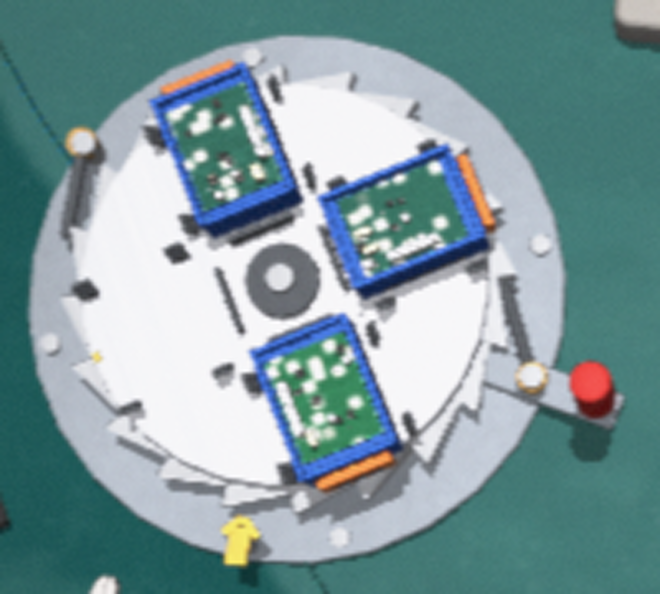

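View pics/c2.png

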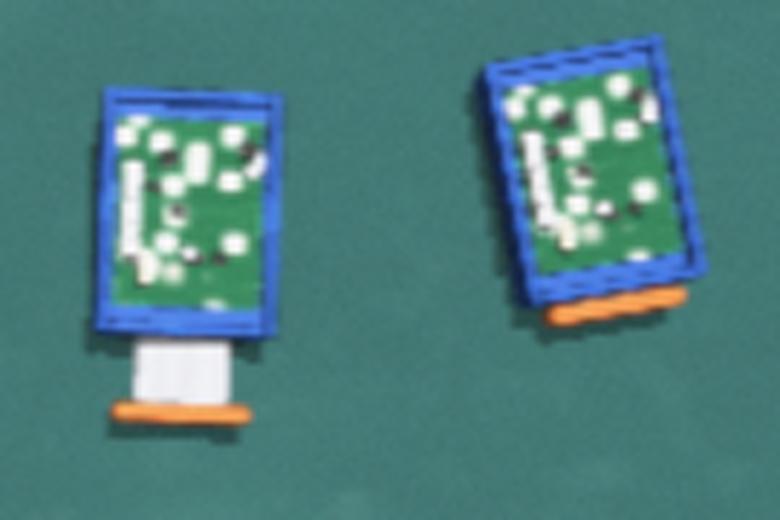

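```bash
cat > meas.py <<'E'
from h import *
def rects(n,p,d,P):
    X=cloud(P,d); hsv=cv2.cvtColor(p,cv2.COLOR_RGB2HSV)
    H,S,V=[hsv[...,i] for i in range(3)]
    blue=((H>105)&(H<130)&(S>120)&(V>50)&(d>0)&(X[...,2]>.005)&(X[...,2]<.12)).astype('uint8')
    org=((H>4)&(H<16)&(S>140)&(V>120)&(d>0)&(X[...,2]<.1)).astype('uint8')
    red=(((H<3)|(H>176))&(S>170)&(V>90)&(d>0)&(X[...,2]>.03)&(X[...,2]<.12)).astype('uint8')
    yel=((H>20)&(H<32)&(S>170)&(V>120)&(d>0)&(X[...,2]<.08)).astype('uint8')
    for nm,m in(('blue',blue),('org',org),('red',red),('yel',yel)):
        k,l,st,c=cv2.connectedComponentsWithStats(m)
        for i in range(1,k):
            if st[i,4]<12: continue
            q=X[l==i]; 
            print(n,nm,st[i].tolist(),'med',np.round(np.median(q,0)*1e3,1),'z95',round(np.percentile(q[:,2],95)*1e3,1),'min',np.round(q.min(0)*1e3),'max',np.round(q.max(0)*1e3))
if __name__=='__main__':
    for n in('top','side'):
        z=np.load(f'{n}0.npz'); rects(n,z['p'],z['d'],ctrl.camera_params(n))
E
python3 meas.py
```

```text
top blue [174, 8, 79, 59, 1314] med [906.4 111.8  25.3] z95 90.1 min [858.  36.   5.] max [969. 186.  97.]
top blue [322, 59, 5, 4, 20] med [ 861.5 -108.3   30.1] z95 32.9 min [ 858. -112.   26.] max [ 866. -104.   34.]
top blue [329, 67, 5, 4, 18] med [ 845.1 -122.1   28.8] z95 31.1 min [ 842. -126.   26.] max [ 849. -118.   32.]
top blue [304, 73, 5, 4, 19] med [833.2 -73.1  29. ] z95 32.0 min [831. -77.  24.] max [838. -69.  32.]
top blue [311, 81, 5, 4, 18] med [817.2 -86.9  28.1] z95 30.6 min [813. -91.  25.] max [821. -83.  31.]
top blue [318, 90, 6, 4, 18] med [ 799.5 -101.7   28. ] z95 31.3 min [ 795. -107.   24.] max [802. -97.  33.]
top blue [156, 114, 45, 52, 548] med [672.4 160.4  74.3] z95 82.1 min [643. 123.  49.] max [737. 205.  85.]
top blue [207, 139, 51, 46, 557] med [639.1  59.9  75.4] z95 82.1 min [608.  16.  52.] max [693. 108.  84.]
top blue [359, 157, 38, 56, 603] med [ 630.2 -225.3   37.1] z95 49.0 min [ 561. -249.    5.] max [ 666. -175.   53.]
top blue [186, 190, 46, 51, 467] med [548.5 103.4  76.4] z95 82.3 min [499.  63.  51.] max [593. 143.  84.]
top blue
[... 2719 characters left out ...]
7 min [ 399. -201.   20.] max [ 405. -155.   30.]
side org [286, 315, 4, 22, 75] med [507.2  88.1  72. ] z95 73.7 min [497.  69.  65.] max [517. 108.  75.]
side org [135, 323, 8, 21, 42] med [732.1 182.7  72.2] z95 74.4 min [724. 163.  70.] max [742. 201.  75.]
side red [138, 196, 28, 11, 121] med [ 937.8 -143.4   65.8] z95 74.0 min [ 911. -158.   48.] max [ 963. -129.   77.]
side red [285, 252, 12, 29, 251] med [549.6 -36.4  82.8] z95 101.1 min [542. -53.  41.] max [562. -32. 103.]
side red [0, 419, 8, 17, 86] med [792.5 378.   98.1] z95 100.8 min [788. 371.  88.] max [803. 388. 103.]
side yel [286, 369, 17, 12, 117] med [471.8 157.1  44.9] z95 46.7 min [456. 147.  43.] max [483. 165.  48.]
```

```bash
cat > fit.py <<'E'
from h import *
import sys
def fit(tag,boxes):
    R=[]
    for n in('top','side'):
        z=np.load(f'{n}{tag}.npz');X=cloud(ctrl.camera_params(n),z['d']);hsv=cv2.cvtColor(z['p'],cv2.COLOR_RGB2HSV)
        H,S=hsv[...,0],hsv[...,1]; b=(H>105)&(H<130)&(S>110)&(z['d']>0)
        R.append((n,X[b]))
    out=[]
    for nm,(x0,x1,y0,y1,zr) in boxes.items():
        for n,q in R:
            m=(q[:,0]>x0)&(q[:,0]<x1)&(q[:,1]>y0)&(q[:,1]<y1)&(abs(q[:,2]-zr)<4)
            w=q[m]
            r=cv2.minAreaRect((w[:,:2]*1e3).astype('float32'))
            c,s,a=r
            if s[0]<s[1]: a+=90
            print(nm,n,m.sum(),'c',np.round(c,1),'size',np.round(sorted(s),1),'long axis deg',round(a%180,1),'z',round(np.median(w[:,2])*1e3,1))
if __name__=='__main__':
    fit('0',{'out':(.41,.53,-.23,-.13,.034),'in':(.42,.54,-.37,-.26,.034),
     'f1':(.63,.75,.118,.215,.08),'f2':(.60,.70,.01,.115,.08),'f3':(.49,.60,.055,.15,.08)})
E
python3 fit.py
python3 - <<'E'
from h import *
# base circle & pointer & disc centre
for n in('top','side'):
    z=np.load(f'{n}0.npz');P=ctrl.camera_params(n);X=cloud(P,z['d']);d=z['d']
    hsv=cv2.cvtColor(z['p'],cv2.COLOR_RGB2HSV);H,S,V=[hsv[...,i] for i in range(3)]
    m=(X[...,2]>.04)&(X[...,2]<.05)&(np.hypot(X[...,0]-.62,X[...,1]-.135)<.2)&(S<60)&(V>180)&(d>0)
    c=X[m][:,:2]*1e3
    (cx,cy),r=cv2.minEnclosingCircle(c.astype('float32'));print(n,'disc',cx,cy,r)
    m=(X[...,2]>.006)&(X[...,2]<.0145)&(np.hypot(X[...,0]-.62,X[...,1]-.135)<.2)&(S<70)&(d>0)
    c=X[m][:,:2]*1e3
    (cx,cy),r=cv2.minEnclosingCircle(c.astype('float32'));print(n,'base',cx,cy,r)
    y=(H>18)&(H<34)&(S>150)&(np.hypot(X[...,0]-.47,X[...,1]-.157)<.03)
    q=X[y]*1e3; 
    if len(q): print(n,'yel',len(q),q.min(0),q.max(0),np.median(q,0))
    # dark guides
    m=(X[...,2]>.048)&(X[...,2]<.068)&(V<110)&(S<90)&(d>0)&(np.hypot(X[...,0]-.62,X[...,1]-.135)<.13)
    k,l,st,cc=cv2.connectedComponentsWithStats(m.astype('uint8'),connectivity=8)
    for i in range(1,k):
        if st[i,4]>4: print(n,'g',np.round(cc[i]),st[i,4],np.round(np.median(X[l==i],0)*1e3,1))
E
```

```text
out top 464 c [ 468.  -183.5] size [62.1 84. ] long axis deg 177.8 z 31.2
out side 595 c [ 467.  -180.7] size [60.7 80.6] long axis deg 177.3 z 26.3
in top 526 c [ 482.6 -317.4] size [67.8 82. ] long axis deg 10.4 z 30.6
in side 501 c [ 481.7 -313. ] size [61.6 79.2] long axis deg 10.6 z 25.3
f1 top 562 c [689.3 165.2] size [58.3 80.8] long axis deg 22.9 z 74.3
f1 side 1084 c [690.3 165.2] size [60.4 80. ] long axis deg 23.3 z 72.3
f2 top 574 c [651.7  64.3] size [66.7 80. ] long axis deg 113.2 z 75.3
f2 side 698 c [652.5  64.8] size [65.6 82.2] long axis deg 113.0 z 73.3
f3 top 478 c [545.8 107. ] size [63.1 81.4] long axis deg 22.8 z 76.3
f3 side 974 c [549.1 106. ] size [60.  84.3] long axis deg 23.0 z 73.1
top disc 615.3706665039062 135.25546264648438 152.41900634765625
top base 601.1221923828125 144.34181213378906 178.40487670898438
top yel 1 [464.08692196 152.50449135  42.48947607] [464.08692196 152.50449135  42.48947607] [464.08692196 152.50449135  42.48947607]
top g [193. 121.] 10 [728.7 140.8  59.5]
top g [157. 136.] 19 [700.3 209.2  57.6]
top g [239. 139.] 7 [694.8  51.5  5
[... 1224 characters left out ...]
. 313.] 31 [671.1 104.8  56.6]
side g [234. 315.] 11 [610.   85.7  51.5]
side g [218. 320.] 117 [630.2 105.5  55.2]
side g [195. 327.] 5 [662.6 130.   52. ]
side g [235. 336.] 32 [586.1 131.2  57.5]
side g [196. 337.] 87 [647.2 150.9  56.2]
side g [216. 341.] 459 [612.5 144.   52.4]
side g [286. 342.] 9 [501.1 108.4  53.8]
side g [192. 348.] 9 [645.4 168.6  51.5]
side g [246. 352.] 32 [556.8 148.7  51.7]
side g [279. 350.] 31 [506.6 128.   54.3]
side g [187. 359.] 77 [636.  192.9  56.9]
side g [147. 358.] 33 [700.4 211.1  53.8]
side g [154. 355.] 6 [696.8 199.4  49.8]
side g [236. 360.] 23 [564.  169.4  58.1]
side g [233. 392.] 26 [542.5 220.4  58.9]
side g [184. 395.] 48 [610.6 247.7  57.5]
```

Run:
```python
from h import *
from scipy.spatial.transform import Rotation as R
o=ctrl.get_obs(); M=R.from_euler('xyz',o['eef_rot']).as_matrix(); print(M.round(3), np.degrees(np.arctan2(M[1,1],M[0,1])), np.degrees(o['qpos'][0]))
```

```text
[[-0.     0.397  0.918]
 [-0.001  0.918 -0.397]
 [-1.    -0.001 -0.   ]] 66.63166999040656 62.817785949293814
```

send_rows(rows=[[[16,-43,0,0.03],[16,-43,0,0.03],[16,-43,0,0.03],[16,-43,0,0.03],[16,-43,0,0.03],[16,-43,0,0.03],[16,-43,0,0.03],[16,-43,0,0.03],[16,-43,0,0.03],[16,-43,0,0.03],[16,-43,0,0.03],[16,-43,0,0.03]]], grip=-1)

```text
time_s: 1.3
ee_pos: [0.4103, -0.0131, 0.2055]
eef_rot: [0.324, 1.571, 0.277]
force: [0.7, 1.4, -0.5]
grip_width: 0.0939
```

send_rows(rows=[[[14,-40,-20,0.005],[14,-40,-20,0],[14,-40,-20,0],[14,-40,-20,0],[1,-9,-20,0],[0,0,-25,0],[0,0,0,0]]])

```text
time_s: 2.0
ee_pos: [0.4654, -0.1797, 0.0775]
eef_rot: [2.741, 1.565, 2.697]
force: [0.1, 1.4, 0.8]
grip_width: 0.0942
```

Run:
```python
from h import *
p,d,P=cam('side'); cv2.imwrite('pics/s1.png',p[150:330,230:470][:,:,::-1].repeat(3,0).repeat(3,1))
o=ctrl.get_obs();print(o['ee_pos'],o['qpos'])
```

```text
[ 0.46636357 -0.1798069   0.07955094] [-4.41289987e-01  3.38711257e-01  1.78860721e+00  2.22534388e-05
  1.01735087e+00 -1.96909641e+00]
```

View pics/s1.png

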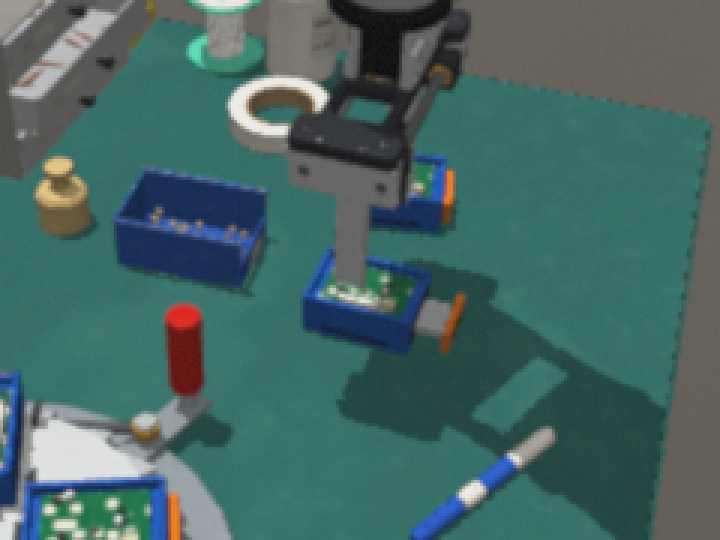

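send_rows(rows=[[[0,-1,-20,0],[0,-1,-20,0],[0,0,-20,0],[0,0,-13,0],[0,0,0,0]]])

```text
time_s: 2.55
ee_pos: [0.4669, -0.1817, 0.0071]
eef_rot: [2.742, 1.57, 2.7]
force: [-0.2, -0.4, -0.2]
grip_width: 0.094
```

send_rows(rows=[[[0,0,0,0],[0,0,0,0],[0,0,0,0],[0,0,0,0],[0,0,0,0],[0,0,0,0]]], grip=1, newtons=25)

```text
time_s: 3.15
ee_pos: [0.4673, -0.1822, 0.0078]
eef_rot: [-0.582, 1.57, -0.625]
force: [-1.4, 0.2, 4.4]
grip_width: 0.0577
```

send_rows(rows=[[[0,0,15,0],[0,0,35,0],[0,0,40,0],[0,0,40,0],[4,15,15,-0.06],[12,34,0,-0.1],[12,38,0,-0.12],[12,38,0,-0.12],[12,38,0,-0.12],[12,38,0,-0.12],[12,38,0,-0.12],[12,38,0,-0.12]]])

```text
time_s: 4.35
ee_pos: [0.5551, 0.0965, 0.152]
eef_rot: [-2.086, 1.57, -3.014]
force: [1.1, 0.2, -3.0]
grip_width: 0.0581
```

send_rows(rows=[[[12,38,0,-0.12],[12,38,0,-0.126],[12,34,0,0],[7,20,0,0],[2,10,-20,0],[0,0,-20,0],[0,0,0,0],[0,0,0,0]]])

```text
time_s: 5.15
ee_pos: [0.6, 0.2347, 0.1125]
eef_rot: [-1.646, 1.57, -2.815]
force: [0.1, 0.4, -2.3]
grip_width: 0.0577
```

Run:
```python
from h import *
from scipy.spatial.transform import Rotation as R
for n in('top','side'):
    p,d,P=cam(n); np.savez(f'{n}1.npz',p=p,d=d)
    c=p[230:480,60:400] if n=='side' else p[95:275,110:310]
    cv2.imwrite(f'pics/{n}2.png',cv2.resize(c,None,fx=2.3,fy=2.3)[:,:,::-1])
o=ctrl.get_obs();M=R.from_euler('xyz',o['eef_rot']).as_matrix();print(o['ee_pos'],o['qpos'],np.degrees(np.arctan2(M[1,1],M[0,1])),o['grip_width'])
```

```text
[0.60056651 0.23474583 0.1136892 ] [ 3.15826859e-01  5.89701647e-01  1.32510918e+00 -8.67546015e-06
  1.22535556e+00 -8.58088440e-02] 23.01220397698257 0.05808418680531769
```

View pics/side2.png

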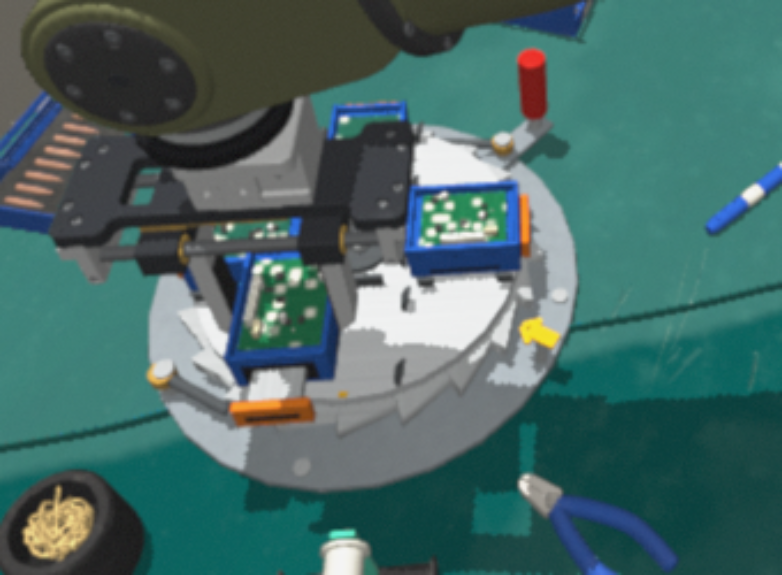

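View pics/top2.png

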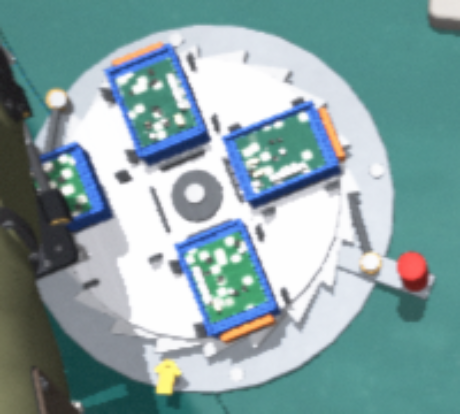

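send_rows(rows=[[[-6,-14,0,0],[-6,-14,0,0],[0,0,-15,0],[0,0,0,0],[0,0,0,0]]])

```text
time_s: 5.75
ee_pos: [0.5882, 0.2073, 0.0973]
eef_rot: [-2.015, 1.57, 3.1]
force: [0.9, 0.1, -2.4]
grip_width: 0.058
```

Run:
```python
from h import *
from fit import fit
for n in('top','side'):
    p,d,P=cam(n); np.savez(f'{n}2.npz',p=p,d=d)
    c=p[230:480,60:400] if n=='side' else p[95:275,110:310]
    cv2.imwrite(f'pics/{n}3.png',cv2.resize(c,None,fx=2.3,fy=2.3)[:,:,::-1])
    X=cloud(P,d);hsv=cv2.cvtColor(p,cv2.COLOR_RGB2HSV);H,S,V=[hsv[...,i] for i in range(3)]
    m=(H>4)&(H<16)&(S>140)&(V>110)&(X[...,2]>.08)&(X[...,2]<.13)&(d>0)
    if m.sum():
        q=X[m]*1e3;r=cv2.minAreaRect(q[:,:2].astype('float32'));print('plate',np.median(q,0),r)
o=ctrl.get_obs();print(o['ee_pos'])
fit('2',{'h':(.5,.68,.13,.29,o['ee_pos'][2]+.026)})
```

```text
plate [558.13807668 267.25485583 112.94020438] ((668.4476318359375, 319.9929504394531), (280.9995422363281, 8.935946464538574), 26.43061065673828)
[0.58838347 0.20737251 0.09769981]
h top 613 c [609.9 168.4] size [ 76.7 138.9] long axis deg 180.0 z 81.8
h side 1203 c [597.3 194.6] size [127.7 165.1] long axis deg 1.2 z 114.8
```

View pics/side3.png

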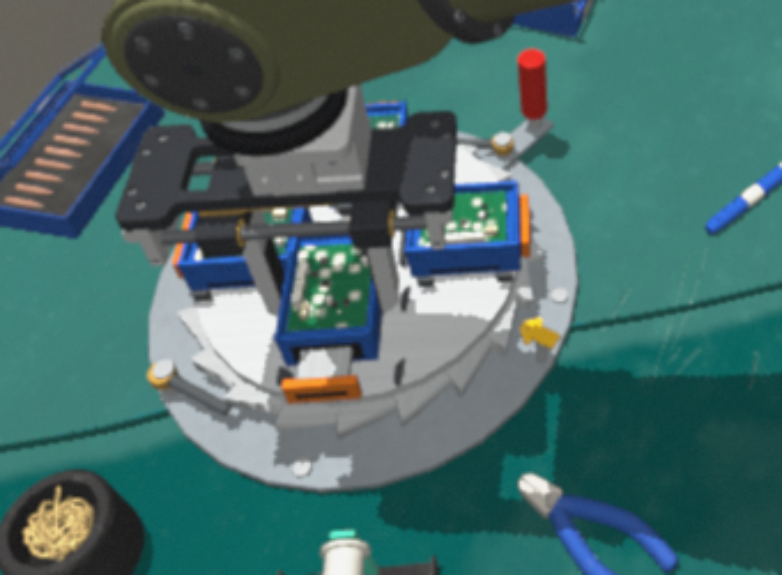

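Run:
```python
from h import *
z=np.load('side2.npz');p,d=z['p'],z['d'];P=ctrl.camera_params('side');X=cloud(P,d)*1e3
hsv=cv2.cvtColor(p,cv2.COLOR_RGB2HSV);H,S,V=[hsv[...,i] for i in range(3)]
a=np.radians(113);u=np.array([np.cos(a),np.sin(a)]);v=np.array([u[1],-u[0]])
r=X[...,:2]-[588.4,207.4];U=r@u;W=r@v
m=(abs(U-67)<15)&(abs(W)<40)&(X[...,2]>80)&(H>4)&(H<18)&(S>130)&(d>0)
print(m.sum());
for k in(U,W,X[...,2]): print(np.percentile(k[m],[0,5,50,95,100]).round(1))
m=(abs(U)<50)&(abs(W)<40)&(X[...,2]>95)&(X[...,2]<135)&(H>105)&(H<130)&(S>110)&(d>0)
for k in(U,W,X[...,2]): print(np.percentile(k[m],[0,2,50,98,100]).round(1))
```

```text
306
[61.6 63.2 66.9 68.2 69.7]
[-23.  -21.   -1.8  17.7  19.7]
[ 97.3 100.  111.7 117.1 119.5]
[-38.8 -37.8  32.1  40.3  41.3]
[-30.2 -29.9   5.1  28.1  28.8]
[ 95.   98.1 118.9 125.5 134.6]
```

send_rows(rows=[[[0,0,-12,0],[0,0,-10,0],[0,0,-8,0],[0,0,-5,0],[0,0,-4,0],[0,0,-3,0],[0,0,0,0]]])

```text
time_s: 6.55
ee_pos: [0.5881, 0.2069, 0.0552]
eef_rot: [-1.727, 1.57, -2.896]
force: [0.9, -0.1, -2.8]
grip_width: 0.0577
```

send_rows(rows=[[[0,0,-1,0],[0,0,-1,0],[0,0,0,0]]])

```text
time_s: 6.85
ee_pos: [0.5883, 0.2069, 0.0538]
eef_rot: [1.492, 1.57, 0.323]
force: [-0.7, -0.4, 0.4]
grip_width: 0.0577
```

send_rows(rows=[[[0,0,0,0],[0,0,0,0],[0,0,0,0],[0,0,0,0],[0,0,20,0],[0,0,40,0],[0,0,45,0],[0,0,20,0],[-10,-40,0,0],[-10,-45,0,0],[-10,-45,0,0],[0,0,0,0]]], grip=-0.5)

```text
time_s: 8.05
ee_pos: [0.5574, 0.0729, 0.1788]
eef_rot: [-0.12, 1.57, -1.293]
force: [-0.5, 1.2, 0.3]
grip_width: 0.0704
```

Run:
```python
from h import *
o=ctrl.get_obs();print(o['ee_pos'])
for n in('top','side'):
    p,d,P=cam(n); np.savez(f'{n}3.npz',p=p,d=d)
    c=p[230:480,60:400] if n=='side' else p[95:275,110:310]
    cv2.imwrite(f'pics/{n}4.png',cv2.resize(c,None,fx=2.3,fy=2.3)[:,:,::-1])
```

```text
[0.55743333 0.07286684 0.17881123]
```

View pics/side4.png

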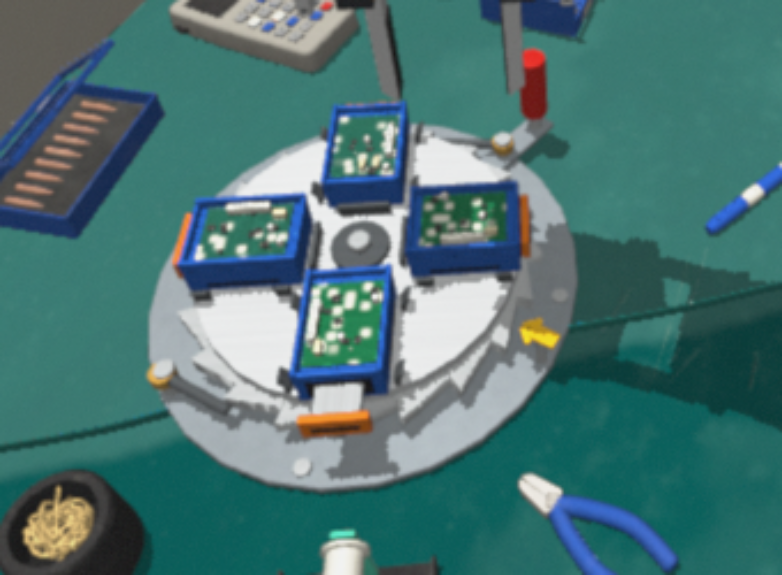

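View pics/top4.png

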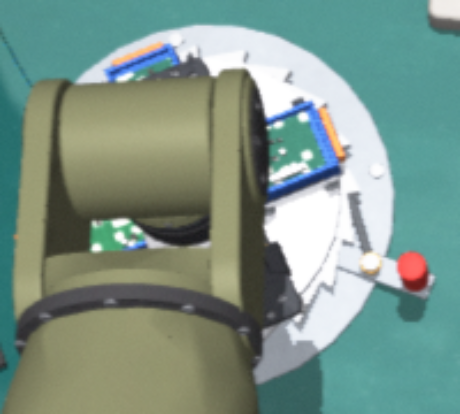

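Carrier is seated level with the other three, its slide outward. Next is the lever: shut the fingers and come in behind the handle.

send_rows(rows=[[[-15,-25,0,0.13],[-15,-25,0,0.13],[-15,-25,0,0.13],[-12,-25,0,0.13],[0,-22,0,0.13],[0,0,-20,0.13],[0,0,-30,0.13],[0,0,-30,0.13],[0,0,-30,0.129],[0,0,-9,0],[0,0,0,0]]], grip=1)

```text
time_s: 9.25
ee_pos: [0.501, -0.0443, 0.0588]
eef_rot: [2.945, 1.569, 2.942]
force: [-0.8, 0.1, 0.7]
grip_width: 0.0001
```

Run:
```python
from h import *
o=ctrl.get_obs();print(o['ee_pos'],o['eef_rot'],o['force'],o['qpos'])
p,d,P=cam('side'); np.savez('side4.npz',p=p,d=d)
cv2.imwrite('pics/side5.png',cv2.resize(p[150:400,120:460],None,fx=2.3,fy=2.3)[:,:,::-1])
```

```text
[ 0.50102819 -0.04432648  0.05879964] [2.94475119 1.56886661 2.94216127] [-0.75680235  0.08084644  0.67784107] [-1.61111097e-01  3.76146163e-01  1.79428955e+00  8.94347902e-05
  9.73085244e-01 -1.72936791e+00]
```

View pics/side5.png

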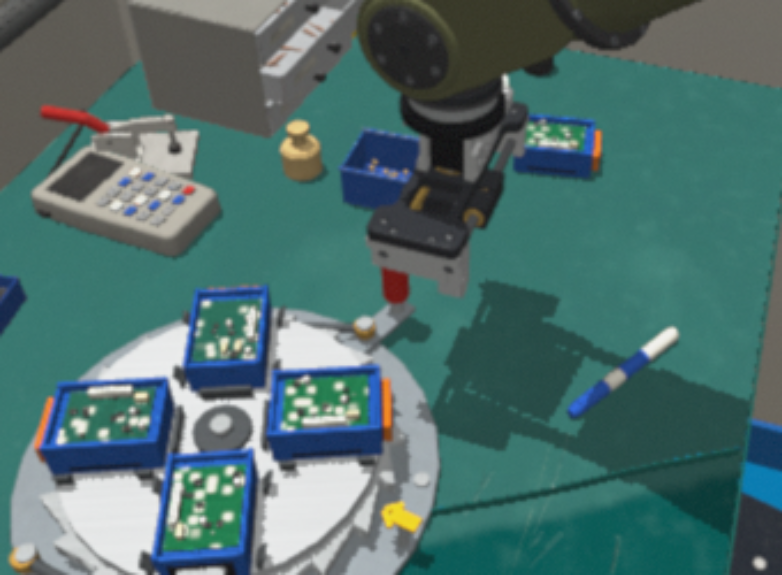

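send_rows(rows=[[[14,-5,0,0],[10,0,0,0],[6,-1,0,0],[6,-1,0,0],[6,-1,0,0],[6,-1,0,0],[6,-1,0,0],[6,-1,0,0],[6,-1,0,0],[6,0,0,0],[0,0,0,0]]])

```text
time_s: 10.4
ee_pos: [0.5726, -0.0577, 0.0591]
eef_rot: [-2.912, 1.568, -2.913]
force: [-5.5, -3.7, 0.0]
grip_width: 0.0004
```

send_rows(rows=[[[6,0,0,0],[6,0,0,0],[6,0,0,0],[6,0,0,0],[5,0,0,0],[4,0,0,0],[0,0,0,0]]])

```text
time_s: 11.1
ee_pos: [0.6055, -0.0578, 0.059]
eef_rot: [-2.884, 1.568, -2.884]
force: [-5.8, -5.7, -0.7]
grip_width: 0.0006
```

```bash
cat > tb.py <<'E'
from h import *
import sys
def state(tag):
    o=ctrl.get_obs();print('ee',o['ee_pos'].round(4),'F',o['force'].round(1),'t',o['time_s'])
    p,d,P=cam('side'); np.savez(f'side{tag}.npz',p=p,d=d)
    cv2.imwrite(f'pics/s_{tag}.png',cv2.resize(p[150:400,90:430],None,fx=2.3,fy=2.3)[:,:,::-1])
    X=cloud(P,d)*1e3;hsv=cv2.cvtColor(p,cv2.COLOR_RGB2HSV);H,S,V=[hsv[...,i] for i in range(3)]
    r=np.hypot(X[...,0]-619.3,X[...,1]-135.2)
    m=((H<3)|(H>176))&(S>150)&(V>60)&(X[...,2]>40)&(X[...,2]<105)&(r>160)&(r<230)&(d>0)
    if m.sum()>5: q=X[m];c=(q.min(0)+q.max(0))/2;print('handle',m.sum(),c.round(1),'ang',np.degrees(np.arctan2(c[1]-135.2,c[0]-619.3)).round(1))
    b=(H>105)&(H<130)&(S>110)&(d>0)&(X[...,2]>70)&(X[...,2]<86)&(r<125)
    k,l,st,cc=cv2.connectedComponentsWithStats(b.astype('uint8'))
    for i in range(1,k):
        if st[i,4]<150: continue
        q=X[l==i][:,:2]; c,s,a=cv2.minAreaRect(q.astype('float32')); a=a+90 if s[0]<s[1] else a
        ca=np.degrees(np.arctan2(c[1]-135.2,c[0]-619.3))
        print('car',st[i,4],np.round(c,1),np.round(s,1),'ax',round(a%90,1),'cen ang',ca.round(1))
    m=(H>4)&(H<16)&(S>140)&(V>110)&(X[...,2]>50)&(X[...,2]<80)&(r<160)&(d>0)
    k,l,st,cc=cv2.connectedComponentsWithStats(m.astype('uint8'))
    for i in range(1,k):
        if st[i,4]<15: continue
        q=X[l==i];c=np.median(q,0);print('plate',st[i,4],c.round(1),'r',np.hypot(c[0]-619.3,c[1]-135.2).round(1),'ang',np.degrees(np.arctan2(c[1]-135.2,c[0]-619.3)).round(1))
state(sys.argv[1])
E
python3 tb.py a1
```

```text
ee [ 0.6055 -0.0578  0.059 ] F [-5.8 -5.7 -0.7] t 11.1
handle 115 [623.6 -50.7  60.6] ang -88.7
car 433 [673.1  78.4] [57.4 82.7] ax 44.6 cen ang -46.6
car 595 [562.4  81.5] [80.  59.3] ax 44.1 cen ang -136.6
car 696 [675.  188.9] [79.3 60.2] ax 43.9 cen ang 44.0
car 633 [564.1 190.7] [57.5 82. ] ax 44.0 cen ang 134.9
plate 38 [533.1  48.   72.4] r 122.6 ang -134.7
plate 16 [516.4  65.2  68.3] r 124.5 ang -145.7
plate 72 [702.9 224.   71.6] r 121.9 ang 46.7
plate 163 [518.2 238.5  70.4] r 144.6 ang 134.4
```

View pics/s_a1.png

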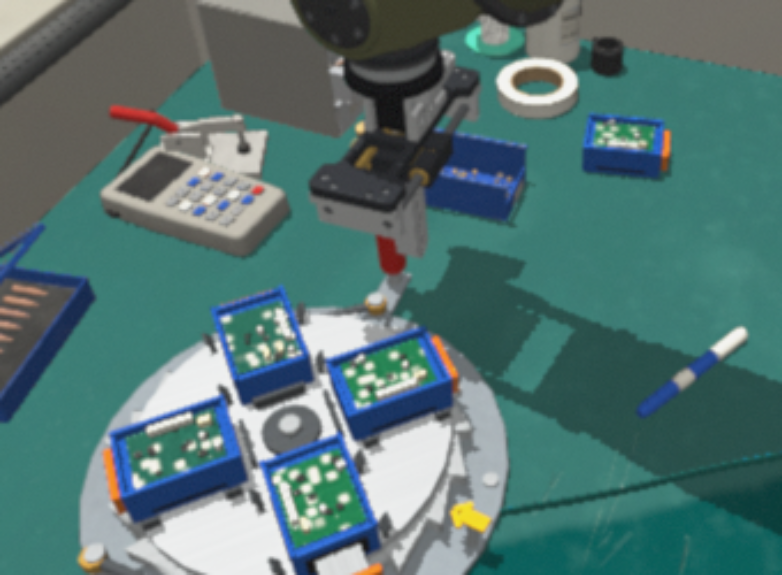

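send_rows(rows=[[[3,0,0,0],[3,0,0,0],[0,0,0,0]]])

```text
time_s: 11.45
ee_pos: [0.6113, -0.0577, 0.059]
eef_rot: [-2.906, 1.568, -2.907]
force: [-7.7, -4.4, 0.3]
grip_width: 0.0006
```

send_rows(rows=[[[3,0,0,0],[0,0,0,0]]])

```text
time_s: 11.65
ee_pos: [0.6129, -0.0577, 0.059]
eef_rot: [-3.061, 1.564, -3.062]
force: [-18.1, -5.2, 6.8]
grip_width: 0.0005
```

send_rows(rows=[[[-10,0,0,0],[-15,0,0,0],[-18,1,0,0],[-18,2,0,0],[-18,3,0,0],[-18,3,0,0],[-10,0,0,0],[0,0,0,0],[0,0,0,0]]])

```text
time_s: 12.55
ee_pos: [0.5089, -0.0483, 0.0598]
eef_rot: [-0.149, 1.57, -0.15]
force: [0.4, -0.0, -0.4]
grip_width: 0.0003
```

```bash
python3 tb.py a2
```

```text
ee [ 0.5089 -0.0483  0.0598] F [ 0.4 -0.  -0.4] t 12.55
handle 144 [550.4 -37.6  61.3] ang -111.7
car 455 [674.8  80.9] [57.9 83.3] ax 45.9 cen ang -44.3
car 584 [565.   79.5] [79.6 60.3] ax 46.6 cen ang -134.3
car 688 [672.9 191.3] [79.4 59.7] ax 46.0 cen ang 46.3
car 647 [562.  188.8] [57.9 82.7] ax 46.0 cen ang 136.9
plate 51 [532.   48.   72.4] r 123.4 ang -135.0
plate 87 [700.  226.6  71.9] r 121.9 ang 48.5
plate 173 [514.8 235.   71.1] r 144.5 ang 136.3
```

View pics/s_a2.png

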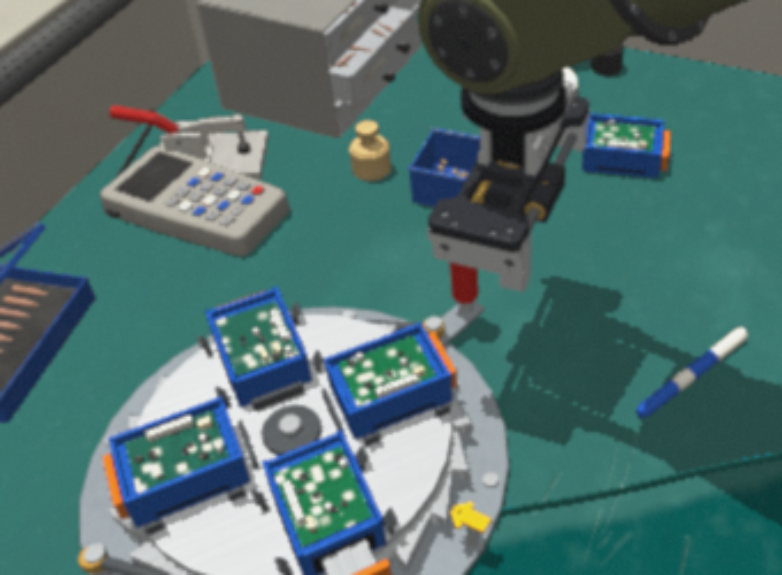

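send_rows(rows=[[[14,-2,0,0],[12,-2,0,0],[7,-1,0,0],[7,-1,0,0],[7,-1,0,0],[7,-1,0,0],[7,-1,0,0],[7,0,0,0],[7,0,0,0],[7,0,0,0],[7,0,0,0],[7,0,0,0]]])

```text
time_s: 13.8
ee_pos: [0.6034, -0.0581, 0.0585]
eef_rot: [-2.906, 1.567, -2.906]
force: [-9.7, -7.2, 0.7]
grip_width: 0.0005
```

send_rows(rows=[[[5,0,0,0],[3,0,0,0],[3,0,0,0],[0,0,0,0],[0,0,0,0]]])

```text
time_s: 14.3
ee_pos: [0.613, -0.058, 0.0585]
eef_rot: [-3.056, 1.564, -3.056]
force: [-19.0, -6.6, 6.5]
grip_width: 0.0003
```

send_rows(rows=[[[-10,0,0,0],[-15,0,0,0],[-18,1,0,0],[-18,2,0,0],[-18,3,0,0],[-18,3,0,0],[-10,0,0,0],[0,0,0,0],[0,0,0,0]]])

```text
time_s: 15.2
ee_pos: [0.5089, -0.0483, 0.0597]
eef_rot: [-0.157, 1.57, -0.157]
force: [-0.2, 0.0, -0.1]
grip_width: 0.0005
```

```bash
python3 tb.py a3
```

```text
ee [ 0.5089 -0.0483  0.0597] F [-0.2  0.  -0.1] t 15.2
handle 141 [550.6 -37.5  62.6] ang -111.7
car 495 [688.9 100.8] [59.  82.1] ax 63.8 cen ang -26.3
car 562 [584.7  65.6] [80.1 59.6] ax 64.2 cen ang -116.4
car 669 [548.3 168.6] [58.1 82.8] ax 63.5 cen ang 154.8
car 740 [652.7 205.5] [79.5 59.6] ax 64.2 cen ang 64.6
plate 27 [564.1  24.6  72.5] r 123.6 ang -116.5
plate 130 [668.  247.1  71.5] r 122.0 ang 66.5
plate 150 [490.  199.3  71.4] r 144.3 ang 153.6
```

View pics/s_a3.png

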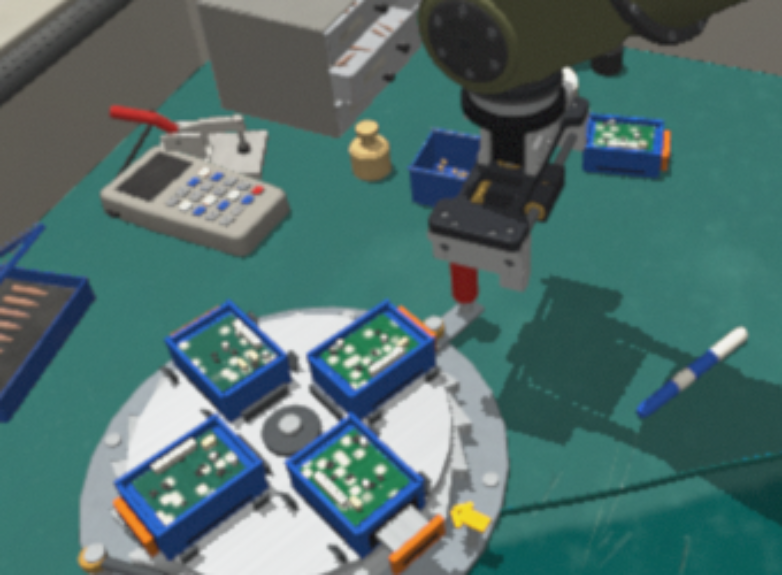

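Table stepped 18° to about 154°, and the pointer is at about 172°, so exactly one more stroke is due.

send_rows(rows=[[[14,-2,0,0],[12,-2,0,0],[7,-1,0,0],[7,-1,0,0],[7,-1,0,0],[7,-1,0,0],[7,-1,0,0],[7,0,0,0],[7,0,0,0],[7,0,0,0],[7,0,0,0],[7,0,0,0]]])

```text
time_s: 16.45
ee_pos: [0.6034, -0.0581, 0.0585]
eef_rot: [-2.91, 1.567, -2.91]
force: [-8.5, -6.2, 0.2]
grip_width: 0.0005
```

send_rows(rows=[[[5,0,0,0],[3,0,0,0],[3,0,0,0],[0,0,0,0],[0,0,0,0]]])

```text
time_s: 16.95
ee_pos: [0.613, -0.058, 0.0585]
eef_rot: [-3.056, 1.564, -3.056]
force: [-18.5, -5.4, 6.3]
grip_width: 0.0005
```

send_rows(rows=[[[-10,0,0,0],[-15,0,0,0],[-18,1,0,0],[-18,2,0,0],[-18,3,0,0],[-18,3,0,0],[-10,0,0,0],[0,0,0,0],[0,0,0,0]]])

```text
time_s: 17.85
ee_pos: [0.509, -0.0483, 0.0597]
eef_rot: [-0.202, 1.57, -0.202]
force: [0.4, 0.9, -0.7]
grip_width: 0.0005
```

```bash
python3 tb.py a4
```

```text
ee [ 0.509  -0.0483  0.0597] F [ 0.4  0.9 -0.7] t 17.85
handle 140 [550.9 -37.6  62.1] ang -111.6
car 514 [607.6  58.1] [80.7 58.8] ax 82.2 cen ang -98.6
car 561 [695.3 124.2] [59.5 81.4] ax 82.4 cen ang -8.2
car 678 [541.3 145.1] [59.5 81.1] ax 81.8 cen ang 172.8
car 755 [629.5 211.9] [80.8 59.1] ax 82.0 cen ang 82.4
plate 113 [476.9 158.1  71.8] r 144.2 ang 170.9
plate 158 [632.5 256.7  71.5] r 122.2 ang 83.8
```

View pics/s_a4.png

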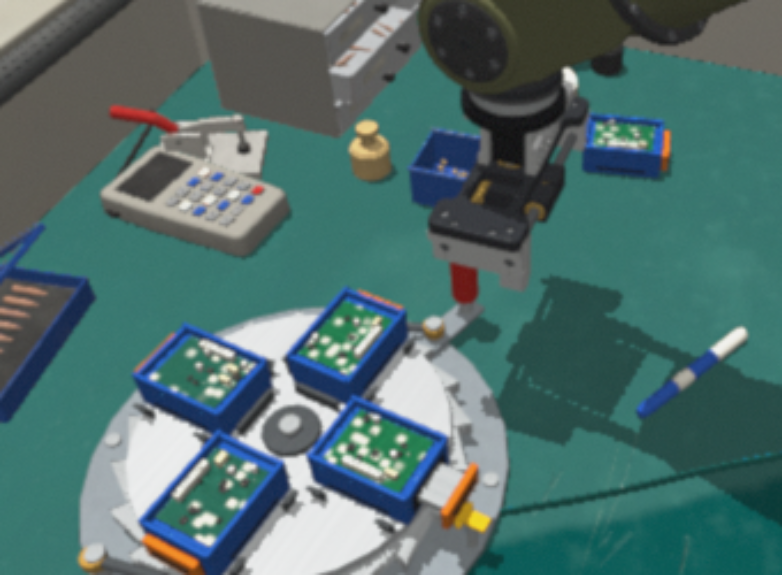

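send_rows(rows=[[[-40,10,0,0],[-28,33,0,-0.05],[0,40,0,-0.05],[0,40,0,-0.038],[0,40,0,0],[0,35,-1,0],[0,10,-1,0],[0,0,0,0],[0,0,0,0]]])

```text
time_s: 18.8
ee_pos: [0.4403, 0.1592, 0.0573]
eef_rot: [-2.396, 1.57, -2.534]
force: [-0.5, -0.6, 0.1]
grip_width: 0.0005
```

```bash
python3 tb.py a5
```

```text
ee [0.4403 0.1592 0.0573] F [-0.5 -0.6  0.1] t 18.8
car 513 [607.8  58.7] [80.2 59.1] ax 81.9 cen ang -98.6
car 561 [695.6 123.9] [59.4 80.6] ax 81.7 cen ang -8.4
car 425 [547. 144.] [59.6 70.5] ax 81.2 cen ang 173.0
car 758 [629.5 212.1] [80.6 58.8] ax 82.4 cen ang 82.4
plate 22 [474.5 138.7  72.3] r 144.9 ang 178.6
plate 160 [634.  256.7  71.8] r 122.4 ang 83.1
```

View pics/s_a5.png

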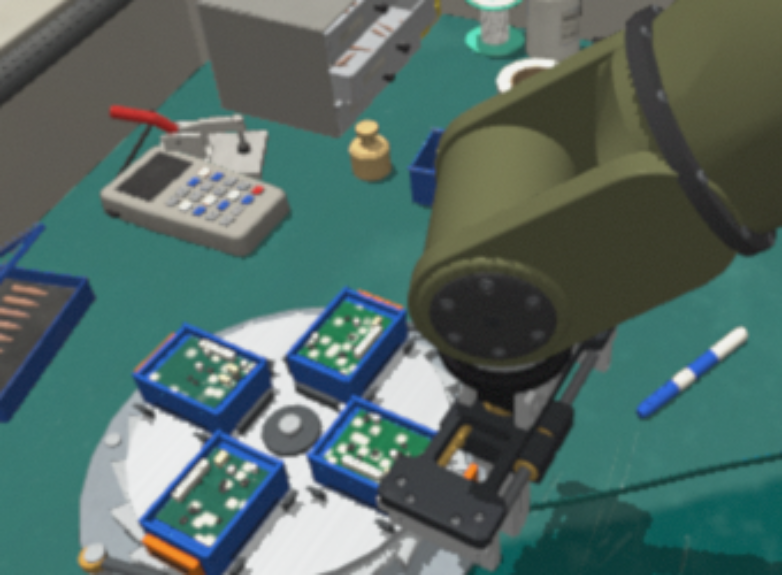

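send_rows(rows=[[[8,-1,0,0],[8,-1,0,0],[7,-1,0,0],[4,-0.5,0,0],[4,-0.5,0,0],[4,-0.5,0,0],[4,-0.5,0,0],[4,-0.7,0,0],[3,-0.5,0,0],[0,0,0,0]]])

```text
time_s: 19.85
ee_pos: [0.4865, 0.1537, 0.0574]
eef_rot: [0.199, 1.57, 0.061]
force: [-0.1, -0.6, 0.1]
grip_width: 0.0007
```

send_rows(rows=[[[2,-0.3,0,0],[2,-0.3,0,0],[0,0,0,0]]])

```text
time_s: 20.15
ee_pos: [0.4904, 0.1531, 0.0575]
eef_rot: [0.274, 1.571, 0.136]
force: [-0.4, -1.0, -0.1]
grip_width: 0.0005
```

```bash
python3 tb.py a6
```

```text
ee [0.4904 0.1531 0.0575] F [-0.4 -1.  -0.1] t 20.15
car 305 [609.8  68.4] [59.7 59.3] ax 82.2 cen ang -98.1
car 564 [695.5 123.7] [61.2 81.1] ax 82.3 cen ang -8.6
car 752 [629.4 212.1] [81.4 58.9] ax 81.9 cen ang 82.5
plate 139 [632.3 257.   71.1] r 122.5 ang 83.9
```

View pics/s_a6.png

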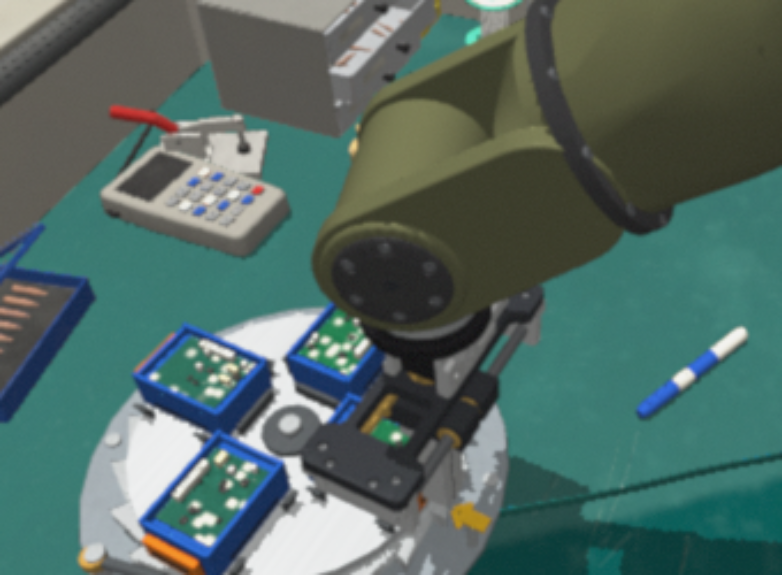

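send_rows(rows=[[[2,-0.3,0,0],[0,0,0,0]]])

```text
time_s: 20.4
ee_pos: [0.491, 0.153, 0.0574]
eef_rot: [-2.999, 1.568, -3.136]
force: [-10.1, 2.0, 6.8]
grip_width: 0.0006
```

send_rows(rows=[[[1,-0.1,0,0],[0,0,0,0]]])

```text
time_s: 20.6
ee_pos: [0.4911, 0.153, 0.0573]
eef_rot: [-2.98, 1.566, -3.118]
force: [-17.9, 2.7, 10.9]
grip_width: 0.0004
```

send_rows(rows=[[[-4,0.5,0,0],[-10,1.5,0,0],[-20,2.5,0,0],[-25,3,0,0],[-15,0,20,0],[0,0,40,0],[0,-30,40,0],[0,-45,20,0],[0,-45,0,0],[0,-45,0,0],[0,-40,0,0],[0,0,0,0]]])

```text
time_s: 21.8
ee_pos: [0.4187, -0.0481, 0.1775]
eef_rot: [-0.709, 1.57, -0.851]
force: [-0.4, 0.8, 0.8]
grip_width: 0.0008
```

```bash
python3 tb.py a7
python3 - <<'E'
from h import *
p,d,P=cam('top'); np.savez('topa7.npz',p=p,d=d)
cv2.imwrite('pics/top_a7.png',p[:,:,::-1])
E
```

```text
ee [ 0.4187 -0.0481  0.1775] F [-0.4  0.8  0.8] t 21.8
handle 291 [552.  -43.7  71.2] ang -110.6
car 511 [608.2  58.1] [80.9 59.8] ax 81.5 cen ang -98.2
car 557 [696.1 124.3] [59.7 81.3] ax 81.5 cen ang -8.1
car 647 [545.9 144.3] [59.4 81.2] ax 81.3 cen ang 173.0
car 753 [629.8 212. ] [80.8 59.3] ax 82.0 cen ang 82.2
plate 132 [502.4 153.   71.5] r 118.2 ang 171.4
plate 155 [633.4 256.5  71.8] r 122.1 ang 83.4
```

View pics/s_a7.png

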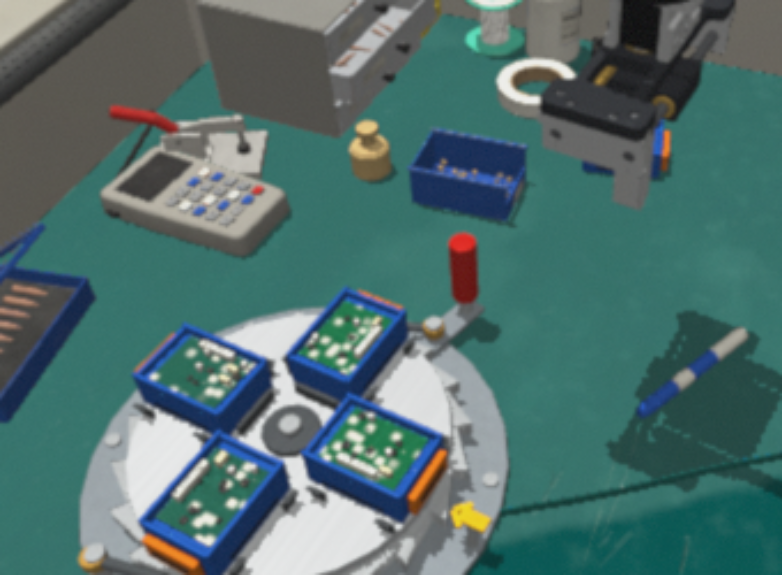

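View pics/top_a7.png

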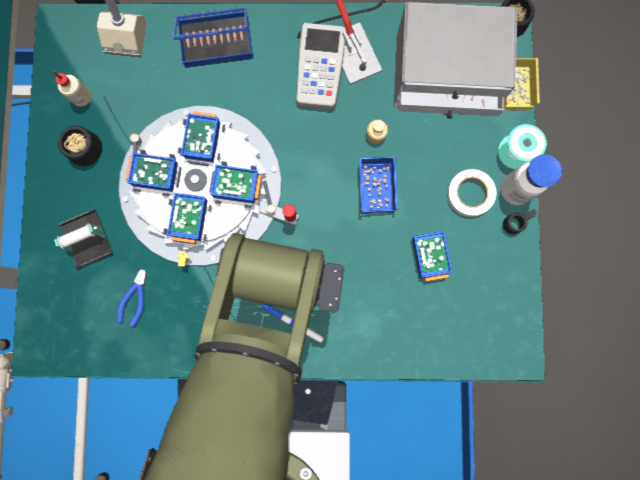

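```bash
python3 -c "
from station import ctrl
print(ctrl.hand_in())"
```

```text
the job is handed in; nothing more can be done
None
```

I put the carrier with the pulled-out slide into the empty nest with the slide outward and let go. Three full lever strokes, each back to rest, brought the nest to the pointer, where I pushed the slide home. I handed in at about 22 s with the gripper clear of everything.

**Last checks:**
- **Nest at the pointer:** the nest stands at about 172° and the pointer at about 171.7–172°, which agree within measuring error. The table stepped 18° on each of the last two strokes. The lever is back at rest.
- **Slide home:** the end plate sits 44 mm from the carrier's centre, the same as on the fixed carriers. I pushed until it stopped hard, at about 18 N.
- **Other carrier:** it is where it was in the pictures.

**Worth knowing:** pushing the slide also moved the carrier about 4 mm inward, up against the nest's inner stop. It is still between its guides, level and square.

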